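# Screw the cleanout plug home in the clamped pipe stub

### The job

The white plug with the straight grip bar is sitting loose on top of the grey pipe socket held in the bench clamp, its two ears resting on the rim. Without lifting it off, turn it backwards (counter-clockwise from above) until the ears drop into the two notches, then screw it down clockwise until it comes up against its stop, and let go. The square-headed plug in the other stub is already tight.

Things in the scene. Friction and masses are not known exactly. Their poses are not given: they have to be found in the camera images.
- plug: Loose white plug, 100 to 170 g. Hub 41 mm dia.; two opposite ears 10 mm wide, 5 thick, tips 31 mm from the axis; on top a grip bar 40 long, 14 wide, 31 high, in line with the ears. Origin: on the axis, at the ears' underside; z up, x along ears and bar. Bar from 22 (hub top) to 53 mm above origin; spigot to 24 below, 1.5 mm play in the bore. Held in a grip it does not sink by itself: lower it.
- plug_ear (a point): Middle of the plug's ear on its +x side, 30 mm from the axis. This ear goes into the notch on the +x side of the socket.
- mouth (a point): Centre of the flat rim of the grey socket (74 mm across, bore 44), 104 mm above the shelf. z up; x points through the middle of one of its two notches (black seats), the other is opposite. At the start the ears rest on the rim and the plug's yaw in this frame (counter-clockwise +) is -46 to -72 deg. At yaw 0 +-10 deg it can sink 12.5 mm; sunk, it is blocked from turning farther backwards.
- clamp: Steel bench clamp, bolted down, holding pipe stub and socket. Origin on the shelf under the socket; axes as at the mouth: -x towards its screw and turning handle, so the notches are in line with that screw; jaws 56 mm high. Clockwise from the notches the ears run under a lip winding down 5 mm in 60 deg, under 2 mm up-down play, to a rigid stop at plug yaw about -73 deg, origin then 15-16 mm below the rim.

How it is judged:
On the way:
1. the plug's ears have dropped into the notches: each ear within 30 degrees of its notch's middle and at least 10 mm below the rim (x of plug_ear in the frame of mouth above 0.026 m and z of plug in the frame of mouth below -0.01 m), for 0.1 s.
At the end, for the whole second after the job is handed in: The plug is screwed down in the clamped socket: its ears are under the lip, their undersides at least 13.5 mm below the rim, turned clockwise at least 57 degrees from the notches (the stop is at about 73), the plug centred within 5 mm and at rest (x of plug_ear in the frame of mouth between 0 and 0.0165 m and y of plug_ear in the frame of mouth below 0 m and z of plug in the frame of mouth below -0.0135 m and horizontal distance between plug and mouth below 0.005 m and linear speed of plug below 0.02 m/s); the robot touches nothing.
It fails at once if the plug is lifted more than 12 mm off the rim (z of plug in the frame of mouth above 0.012 m).
It fails at once if the plug is turned clockwise on the rim towards the other notch (past 105 degrees from its own) (x of plug_ear in the frame of mouth below -0.008 m).
It also fails if it takes over 38 s, if anything falls off the work surface, if the arm or the gripper's body presses on something with over 40 N, if the wrist force passes 120 N, or if a joint passes its speed limit or range.

### The arm

A 7-joint arm with a two-finger parallel gripper is mounted at the origin on the work surface. World frame = base frame: x ahead of the robot, y to its left, z up, the work surface at z = 0. Lengths are in m, angles in rad, forces in N, time in s.
With the tool pointing down it reaches from about 0.425 to 0.925 m from the base axis. Payload 6.8 kg.
Tool frame: the origin (TCP) lies at the very end of the fingers, on their centre line; the grasp point (between the pads) lies 19 mm behind it; z points along the fingers, x is the direction in which the jaws open and shut, and the axes are right-handed (so a half turn about z gives the same grasp; the last joint's range is limited). The gripper opens to 85 mm and grips with 20 to 120 N. Pads are 22 mm wide; open, the fingers measure 114 mm over their backs; the gripper's body (76 mm by 85 mm) begins 54 mm behind the grasp point. The pads swing forward as they close: fully open they stand 13 mm farther back than shut.
Start: joints at [-1.426, 0.477, 0.022, 1.555, -0.011, 1.109, -0.083], TCP at [0.169, 0.654, 0.231] pointing down, gripper open.
Joint ranges: [-2.96, 2.96], [-0.34, 2.1], [-1.41, 1.46], [0.24, 2.44], [-1.37, 4.51], [0.17, 1.92], [-2.96, 2.96]. Speed limits (rad/s): [2.39, 2.39, 3.14, 3.14, 3.14, 3.14, 3.14].

### API

Orientations are given as a rotation vector (axis times angle).
In Python, from bench import get_obs, imaging, hand_in gives the robot as it stands.
- The arm moves only by the tool send_rows, never from a script. Its argument "motion" is a list of rows, each an object with "dp": the shift along the world's x, y, z in m, a list of three; "rot": the turn, a rotation vector about the world's x, y, z in rad, a list of three; "grip": the finger opening in m, from 0 to 0.0854. In form: [{"dp": [dx, dy, dz], "rot": [ax, ay, az], "grip": grip}, ...]. A call has 1 to 20 rows; each row shifts and turns the pose as measured when the row begins; what a row does not reach is not made up. A row lasts 1/8 s, in which the tool goes at most 62.5 mm and 10.7 degrees, less where a joint would pass 70% of its speed; a pose out of reach is approached as far as the arm can. A call is refused whole if a number of a shift passes 0.0625 or a number of a turn 0.188, either way. A call with a gripper value outside its range is refused whole. The fingers move at their own pace and stop on an object; "grip_force" is the grip in N (left out, the last holds). Time passes only in rows, so rows that do not move let the fingers close. It gives the time, the measured TCP pose, the force and the opening at its end, in the units of the state.
- get_obs(): the state, without advancing time (a new reading comes with each control period).
- imaging.grab_frame(name): name is "scene" or "top"; returns a dict with "img" (420x560x3 uint8, red, green, blue), "fx", "fy", "cx", "cy" (pixels), "R" (3x3) and "t" (3): a world point X has camera coordinates R X + t. Camera axes: x right, y down, z forward; pixel columns grow to the right and rows downward; lengths in m; the calibration is good to about 2 mm. A picture is of the moment at which its call begins. There is no depth.
- hand_in(): hands the job in, once; it reports no verdict.
The state is a dict: "clock": time; "joints": joint angles; "qvel": joint speeds; "tau": joint torques, N m; "tcp_pos": TCP position; "orientation": TCP orientation; "contact_force": force on the tool from outside, world axes, zero at the start; "moment": the same for the moment, N m; "grip_width": finger opening in m.
Only numpy, scipy, OpenCV 4.12 (cv2) and the standard library are available. Lean on these libraries where they do the work, as an engineer would, in place of code of your own. Each camera call takes 0.05 s, during which the arm holds its last target. There are 200 camera calls.

## Working session

There is one attempt and no reset: what is moved stays moved. The work goes in short steps, Python scripts to look and compute and a tool call to move; the robot and the scene stay as the last step left them, time stands still between calls to the robot, and variables do not carry over. Pictures are saved under pics/ and viewed, about 8 in all and at most 12, crops included, and the job is handed in when it is done.

Besides the shell and the picture viewer there is one more tool, called after "Request:" by a JSON object that holds its "api" and its "payload", one argument or row to a line. send_rows: Moves the arm, as the interface text tells. Its arguments: {"type":"object","properties":{"motion":{"type":"array","items":{"type":"object","properties":{"dp":{"type":"array","items":{"type":"number"}},"rot":{"type":"array","items":{"type":"number"}},"grip":{"type":"number"}}}},"grip_force":{"type":"number"}},"required":["motion"]}

```bash
mkdir -p pics; python3 - <<'E'
from bench import get_obs, imaging
import cv2,numpy as np,pickle
o=get_obs(); print({k:np.round(v,3) for k,v in o.items()})
for n in("scene","top"):
    f=imaging.grab_frame(n); pickle.dump(f,open(f"{n}.pkl","wb"))
    cv2.imwrite(f"pics/{n}0.png",f["img"][:,:,::-1]); print(n,f["fx"],f["cx"],f["cy"],np.round(f["R"],3).tolist(),np.round(f["t"],3), -f["R"].T@f["t"])
E
```

```text
{'clock': np.float64(0.0), 'joints': array([-1.426,  0.478,  0.022,  1.556, -0.011,  1.109, -0.083]), 'qvel': array([-0.   , -0.   , -0.   , -0.001,  0.   ,  0.002, -0.002]), 'tau': array([-1.0000e-03, -5.9645e+01,  1.6080e+00, -2.8119e+01,  1.2000e-02,
        9.0000e-03,  0.0000e+00]), 'tcp_pos': array([0.169, 0.653, 0.23 ]), 'orientation': array([ 2.483e+00,  1.923e+00, -2.000e-03]), 'contact_force': array([ 0.128, -0.098, -0.326]), 'moment': array([-0.004, -0.026, -0.029]), 'grip_width': np.float64(0.086)}
scene 400.80376168566164 282.68294700181855 206.71452187580655 [[-0.466, 0.884, 0.018], [0.667, 0.365, -0.649], [-0.581, -0.291, -0.76]] [ 0.253 -0.304  1.018] [0.91269976 0.18291806 0.57151294]
top 546.3050092632244 285.368006681619 213.9210580902657 [[-0.026, -1.0, -0.004], [-0.978, 0.026, -0.208], [0.208, -0.001, -0.978]] [-0.02   0.545  0.725] [ 0.38135495 -0.03330095  0.82196804]
```

View pics/scene0.png

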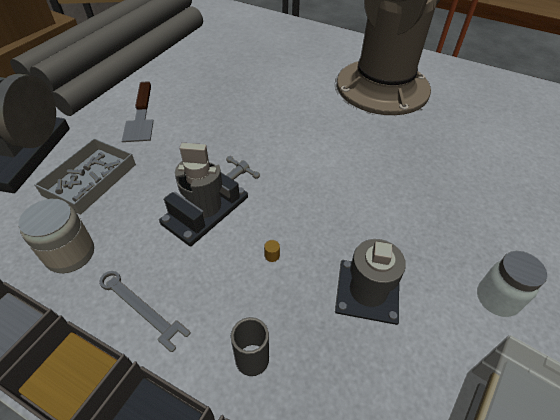

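View pics/top0.png

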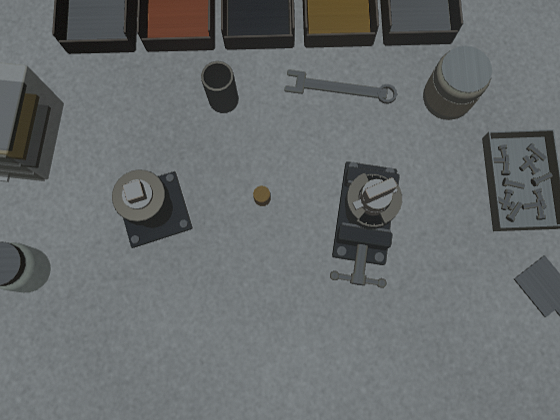

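The socket with the loose plug is near (378,195) in the top view, with the clamp screw towards the robot at about (357,275). In the scene view it is near (197,170). I'll zoom in on both.

```bash
python3 - <<'E'
import cv2,numpy as np,pickle
t=pickle.load(open("top.pkl","rb"))["img"];s=pickle.load(open("scene.pkl","rb"))["img"]
a=cv2.resize(t[155:295,325:425,::-1],None,fx=4,fy=4,interpolation=cv2.INTER_CUBIC)
b=cv2.resize(s[135:245,155:265,::-1],None,fx=3.6,fy=3.6,interpolation=cv2.INTER_CUBIC)
c=np.zeros((560,800,3),np.uint8);c[:,:400]=a;c[:396,402:402+396]=b
cv2.imwrite("pics/crop.png",np.clip(c*1.5,0,255))
E
```

```text
[ WARN:0@0.064] global loadsave.cpp:1063 imwrite_ Unsupported depth image for selected encoder is fallbacked to CV_8U.
```

View pics/crop.png

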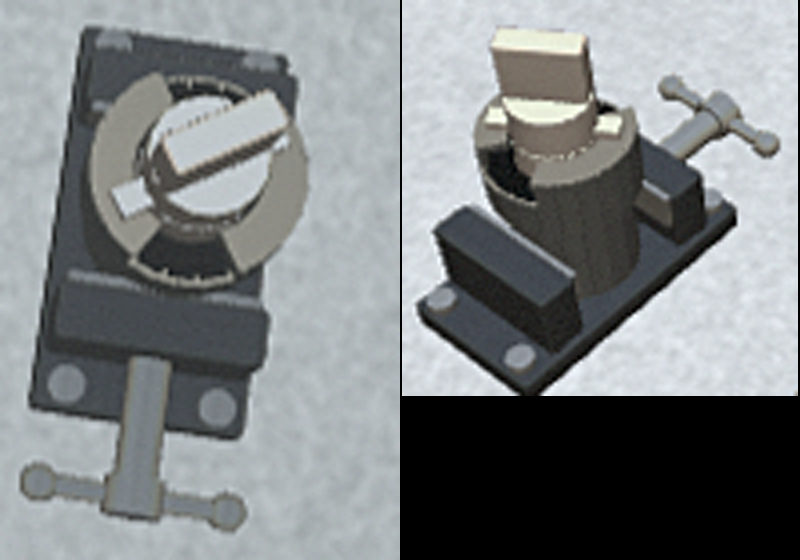

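```bash
cat > h.py <<'E'
import numpy as np,pickle
def ray(f,u,v):
    d=f["R"].T@np.array([(u-f["cx"])/f["fx"],(v-f["cy"])/f["fy"],1]); return -f["R"].T@f["t"],d
def onz(f,u,v,z):
    o,d=ray(f,u,v); return o+d*(z-o[2])/d[2]
def tri(a,ua,b,ub):
    A=np.zeros((3,3));r=np.zeros(3)
    for f,u in((a,ua),(b,ub)):
        o,d=ray(f,*u);d/=np.linalg.norm(d);P=np.eye(3)-np.outer(d,d);A+=P;r+=P@o
    return np.linalg.solve(A,r)
E
python3 - <<'E'
from h import *
t=pickle.load(open("top.pkl","rb"));s=pickle.load(open("scene.pkl","rb"))
T=lambda x,y:(325+x/4-.4,155+y/4-.4)
S=lambda x,y:(155+(x-402)/3.6-.4,135+y/3.6-.4)
print("bartop",tri(t,T(225,132),s,S(541,40)))
# rim ellipse
for z in(.104,.11,.12):
    c=[onz(t,*T(*p),z) for p in((91,175),(308,180),(199,76),(199,287))]
    print(z,(c[0]+c[1])/2,np.linalg.norm(c[0]-c[1]),(c[2]+c[3])/2,np.linalg.norm(c[2]-c[3]))
an=lambda p,q,z:np.degrees(np.arctan2(*(onz(t,*T(*q),z)-onz(t,*T(*p),z))[[1,0]]))
print("screw",an((131,515),(149,358),.05),"plate",an((32,405),(82,30),.01),an((240,435),(298,75),.01),"frontedge+90",an((240,435),(32,408),.01)-90)
z=.157
print("bar",[an(p,q,z) for p,q in(((162,138),(274,92)),((176,176),(287,124)))], "ears", an((128,200),(281,144),.108))
# notches
z=.104
a=[onz(t,*T(*p),z) for p in((165,75),(238,82),(130,252),(234,270))];print(a)
print("wrench", [onz(t,*T(*p),.157) for p in((162,138),(274,92),(287,124),(176,176))])
E
```

```text
bartop [ 0.55313096 -0.15490376  0.15797171]
0.104 [ 0.55142092 -0.1550872   0.104     ] 0.07317899998544015 [ 0.55041513 -0.15487485  0.104     ] 0.07324842034389424
0.11 [ 0.5499997  -0.15406944  0.11      ] 0.07256744908556269 [ 0.54900231 -0.15385887  0.11      ] 0.07263628930377593
0.12 [ 0.54763098 -0.15237318  0.12      ] 0.07154819758576696 [ 0.54664761 -0.15216556  0.12      ] 0.0716160709035785
screw -9.596617510748622 plate -10.04430473132493 -12.7006131296663 frontedge+90 -8.974707073319266
bar [np.float64(-68.81240544593885), np.float64(-66.13181109065408)] ears -71.13086904838548
[array([ 0.58764238, -0.14549988,  0.104     ]), array([ 0.58449223, -0.17021252,  0.104     ]), array([ 0.52639701, -0.13029324,  0.104     ]), array([ 0.51932342, -0.16473098,  0.104     ])]
wrench [array([ 0.55191909, -0.13511485,  0.157     ]), array([ 0.56592049, -0.1712358 ,  0.157     ]), array([ 0.55539516, -0.17461901,  0.157     ]), array([ 0.53954571, -0.13879903,  0.157     ])]
```

Request:
{"api": "send_rows", "payload": {
  "motion": [
    {"dp": [0.032, -0.038, 0.006], "rot": [0, 0, -0.053], "grip": 0.0854},
    {"dp": [0.032, -0.038, 0.006], "rot": [0, 0, -0.053], "grip": 0.0854},
    {"dp": [0.032, -0.038, 0.006], "rot": [0, 0, -0.053], "grip": 0.0854},
    {"dp": [0.032, -0.038, 0.006], "rot": [0, 0, -0.053], "grip": 0.0854},
    {"dp": [0.032, -0.038, 0.006], "rot": [0, 0, -0.053], "grip": 0.0854},
    {"dp": [0.032, -0.038, 0.006], "rot": [0, 0, -0.053], "grip": 0.0854},
    {"dp": [0.032, -0.038, 0.006], "rot": [0, 0, -0.053], "grip": 0.0854},
    {"dp": [0.032, -0.038, 0.006], "rot": [0, 0, -0.053], "grip": 0.0854},
    {"dp": [0.013, -0.05, 0], "rot": [0, 0, -0.053], "grip": 0.05},
    {"dp": [0.013, -0.05, 0], "rot": [0, 0, -0.053], "grip": 0.05},
    {"dp": [0.013, -0.05, 0], "rot": [0, 0, -0.053], "grip": 0.05},
    {"dp": [0.013, -0.05, 0], "rot": [0, 0, -0.053], "grip": 0.05},
    {"dp": [0.013, -0.05, 0], "rot": [0, 0, -0.053], "grip": 0.05},
    {"dp": [0.013, -0.05, 0], "rot": [0, 0, -0.053], "grip": 0.05},
    {"dp": [0.013, -0.05, 0], "rot": [0, 0, -0.053], "grip": 0.05},
    {"dp": [0.013, -0.05, 0], "rot": [0, 0, -0.053], "grip": 0.05},
    {"dp": [0.013, -0.05, 0], "rot": [0, 0, -0.053], "grip": 0.05},
    {"dp": [0.013, -0.05, 0], "rot": [0, 0, -0.053], "grip": 0.05}
  ]
}}

```text
clock: 2.35
tcp_pos: [0.5573, -0.1762, 0.2742]
orientation: [-3.093, -0.535, 0.013]
contact_force: [1.3, 0.5, 0.8]
grip_width: 0.05
```

Request:
{"api": "send_rows", "payload": {
  "motion": [
    {"dp": [-0.003, 0.012, -0.02], "rot": [0, 0, 0.013], "grip": 0.05},
    {"dp": [-0.002, 0.009, -0.03], "rot": [0, 0, 0.012], "grip": 0.05},
    {"dp": [0, 0, -0.03], "rot": [0, 0, 0], "grip": 0.05},
    {"dp": [0, 0, -0.02], "rot": [0, 0, 0], "grip": 0.05},
    {"dp": [0, 0, 0], "rot": [0, 0, 0], "grip": 0.05}
  ]
}}

```text
clock: 2.98
tcp_pos: [0.5506, -0.1609, 0.1704]
orientation: [3.091, 0.56, -0.017]
contact_force: [0.6, 0.3, -0.1]
grip_width: 0.05
```

```bash
cat > look.py <<'E'
import sys,cv2,numpy as np
from bench import get_obs,imaging
from h import *
o=get_obs();r=cv2.Rodrigues(o["orientation"])[0]
print("t",o["clock"],"p",np.round(o["tcp_pos"],4),"xyaw",np.degrees(np.arctan2(r[1,0],r[0,0])),"ztool",np.round(r[:,2],4),"F",np.round(o["contact_force"],1),"M",np.round(o["moment"],2),"w",o["grip_width"],"j",np.round(o["joints"],2))
if len(sys.argv)>1:
    c=np.zeros((520,800,3),np.uint8)
    for i,n in enumerate(("top","scene")):
        f=imaging.grab_frame(n);pickle.dump(f,open(f"{sys.argv[1]}_{n}.pkl","wb"))
        y,x=((140,325),(115,150))[i]
        k=f["img"][y:y+130,x:x+100,::-1]
        c[:,400*i:400*i+400]=cv2.resize(cv2.convertScaleAbs(k,alpha=1.5),None,fx=4,fy=4,interpolation=cv2.INTER_CUBIC)
    cv2.imwrite(f"pics/{sys.argv[1]}.png",c)
E
python3 look.py a
```

```text
t 2.975 p [ 0.5506 -0.1609  0.1704] xyaw 20.524246874921335 ztool [-0.0106 -0.0025 -0.9999] F [ 0.6  0.3 -0.1] M [0.04 0.03 0.01] w 0.04995209385491115 j [-0.28  0.43  0.59  1.89 -0.29  0.92  0.8 ]
```

View pics/a.png

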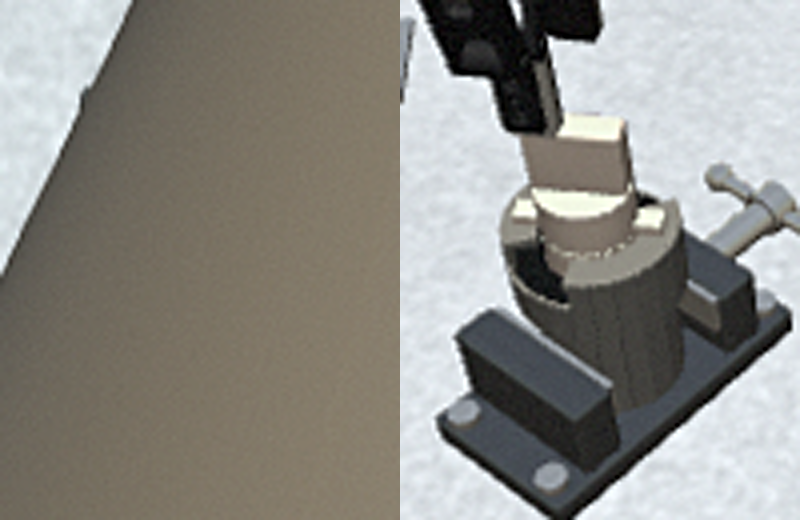

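The top view is hidden by the arm. In the scene view the fingers hover just above the bar, whose top is at about (595,130). I'll correct y by 6 mm, descend and grip.

Request:
{"api": "send_rows", "payload": {
  "motion": [
    {"dp": [0.002, 0.006, 0], "rot": [0.002, -0.01, 0.01], "grip": 0.05},
    {"dp": [0, 0, 0], "rot": [0, 0, 0], "grip": 0.05}
  ]
}}

```text
clock: 3.32
tcp_pos: [0.5552, -0.1551, 0.1741]
orientation: [3.086, 0.576, 0.01]
contact_force: [-1.0, -0.5, 0.4]
grip_width: 0.0498
```

```bash
python3 look.py
```

```text
t 3.325 p [ 0.5552 -0.1551  0.1741] xyaw 21.14115005138584 ztool [ 0.0067 -0.001  -1.    ] F [-1.  -0.5  0.4] M [ 0.01 -0.01  0.01] w 0.049772523081087316 j [-0.29  0.42  0.58  1.89 -0.29  0.91  0.81]
```

Request:
{"api": "send_rows", "payload": {
  "motion": [
    {"dp": [-0.001, 0, -0.015], "rot": [0, -0.003, 0], "grip": 0.05},
    {"dp": [0, 0, -0.014], "rot": [0, 0, 0], "grip": 0.05},
    {"dp": [0, 0, -0.009], "rot": [0, 0, 0], "grip": 0.05},
    {"dp": [0, 0, 0], "rot": [0, 0, 0], "grip": 0.05}
  ]
}}

```text
clock: 3.82
tcp_pos: [0.5539, -0.155, 0.1334]
orientation: [3.086, 0.576, 0.015]
contact_force: [0.1, -0.2, -0.2]
grip_width: 0.0501
```

```bash
python3 look.py b
```

```text
t 3.825 p [ 0.5539 -0.155   0.1334] xyaw 21.153260263512095 ztool [ 9.8e-03 -8.0e-04 -1.0e+00] F [ 0.1 -0.2 -0.2] M [ 0.02  0.03 -0.03] w 0.050112282163321344 j [-0.26  0.47  0.55  1.92 -0.33  0.83  0.84]
```

View pics/b.png

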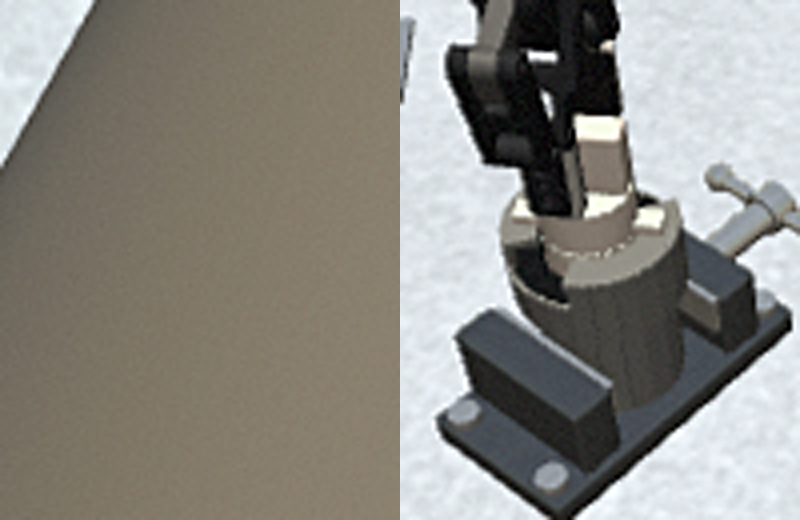

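```bash
python3 - <<'E'
from h import *
f=pickle.load(open("b_scene.pkl","rb"))
def pr(X):
    c=f["R"]@X+f["t"];u=f["fx"]*c[0]/c[2]+f["cx"];v=f["fy"]*c[1]/c[2]+f["cy"];return np.round([(u+.4-150)*4+400,(v+.4-115)*4])
p=np.array([.5539,-.155,0.1334]);a=np.radians(21.15);x=np.array([np.cos(a),np.sin(a),0]);y=np.array([x[1],-x[0],0])
for s in(.025,.035):
  for w in(-.011,.011): 
    print("finger",s,w,pr(p+s*x+w*y),pr(p+s*x+w*y+[0,0,.005]))
q=np.array([.5532,-.1549,.157])
for s in(-.007,.007):
  for w in(-.02,.02): print("bar",s,w,pr(q+s*x+w*y))
E
```

```text
finger 0.025 -0.011 [594. 219.] [592. 209.]
finger 0.025 0.011 [539. 213.] [536. 204.]
finger 0.035 -0.011 [587. 237.] [585. 227.]
finger 0.035 0.011 [531. 231.] [529. 222.]
bar -0.007 -0.02 [630. 119.]
bar -0.007 0.02 [530. 110.]
bar 0.007 -0.02 [621. 143.]
bar 0.007 0.02 [520. 134.]
```

Request:
{"api": "send_rows", "payload": {
  "grip_force": 50,
  "motion": [
    {"dp": [-0.0005, 0.0012, 0], "rot": [0, -0.006, 0], "grip": 0.03},
    {"dp": [0, 0, 0], "rot": [0, 0, 0], "grip": 0.01},
    {"dp": [0, 0, 0], "rot": [0, 0, 0], "grip": 0.005},
    {"dp": [0, 0, 0], "rot": [0, 0, 0], "grip": 0.005},
    {"dp": [0, 0, 0], "rot": [0, 0, 0], "grip": 0.005}
  ]
}}

```text
clock: 4.55
tcp_pos: [0.5538, -0.1544, 0.1351]
orientation: [3.084, 0.575, 0.028]
contact_force: [-0.6, -1.2, -0.1]
grip_width: 0.0133
```

```bash
python3 look.py
```

```text
t 4.55 p [ 0.5538 -0.1544  0.1351] xyaw 21.126562647695273 ztool [ 0.0182 -0.0012 -0.9998] F [-0.6 -1.2 -0.1] M [-0.14  0.21 -0.02] w 0.013345128514141926 j [-0.26  0.46  0.55  1.93 -0.33  0.82  0.84]
```

Request:
{"api": "send_rows", "payload": {
  "motion": [
    {"dp": [0, 0, -0.0005], "rot": [0, 0.008, 0.06], "grip": 0.005},
    {"dp": [0, 0, -0.0005], "rot": [0, 0.008, 0.1], "grip": 0.005},
    {"dp": [0, 0, -0.0005], "rot": [0, 0, 0.1], "grip": 0.005},
    {"dp": [0, 0, -0.0005], "rot": [0, 0, 0.1], "grip": 0.005}
  ]
}}

```text
clock: 5.05
tcp_pos: [0.5532, -0.1561, 0.135]
orientation: [2.93, 1.132, 0.001]
contact_force: [-6.2, 0.1, 10.5]
grip_width: 0.0126
```

```bash
python3 look.py
```

```text
t 5.05 p [ 0.5532 -0.1561  0.135 ] xyaw 42.26294719858994 ztool [ 1.e-03 -1.e-04 -1.e+00] F [-6.2  0.1 10.5] M [-0.29  1.6  -0.22] w 0.012590414730158634 j [-0.19  0.46  0.46  1.91 -0.27  0.83  1.15]
```

Request:
{"api": "send_rows", "payload": {
  "motion": [
    {"dp": [-0.001, 0.0005, 0], "rot": [0, 0, 0.1], "grip": 0.005},
    {"dp": [-0.001, 0, 0], "rot": [0, 0, 0.1], "grip": 0.005},
    {"dp": [0, 0, -0.0005], "rot": [0, 0, 0.1], "grip": 0.005},
    {"dp": [0, 0, -0.0005], "rot": [0, 0, 0.1], "grip": 0.005}
  ]
}}

```text
clock: 5.55
tcp_pos: [0.5521, -0.1559, 0.1347]
orientation: [2.635, 1.708, 0.005]
contact_force: [-0.6, -1.1, -0.2]
grip_width: 0.0127
```

```bash
python3 look.py
```

```text
t 5.55 p [ 0.5521 -0.1559  0.1347] xyaw 65.92192995238105 ztool [ 3.3e-03  4.0e-04 -1.0e+00] F [-0.6 -1.1 -0.2] M [-0.09  0.09  0.01] w 0.012694488376459558 j [-0.11  0.44  0.36  1.91 -0.21  0.82  1.51]
```

Request:
{"api": "send_rows", "payload": {
  "motion": [
    {"dp": [0, 0.0003, 0], "rot": [0, 0, 0.1], "grip": 0.005},
    {"dp": [0, 0, -0.0005], "rot": [0, 0, 0.1], "grip": 0.005},
    {"dp": [0, 0, -0.002], "rot": [0, 0, 0.02], "grip": 0.005},
    {"dp": [0, 0, -0.002], "rot": [0, 0, 0], "grip": 0.005},
    {"dp": [0, 0, -0.002], "rot": [0, 0, 0], "grip": 0.005}
  ]
}}

```text
clock: 6.18
tcp_pos: [0.5531, -0.1553, 0.128]
orientation: [2.426, 1.992, 0.008]
contact_force: [-0.3, 0.6, -0.2]
grip_width: 0.0129
```

```bash
python3 look.py
```

```text
t 6.175 p [ 0.5531 -0.1553  0.128 ] xyaw 78.78387835307487 ztool [ 0.0051  0.0016 -1.    ] F [-0.3  0.6 -0.2] M [-0.    0.    0.06] w 0.012926793664847318 j [-0.07  0.44  0.3   1.91 -0.18  0.81  1.7 ]
```

Request:
{"api": "send_rows", "payload": {
  "motion": [
    {"dp": [0, 0, -0.002], "rot": [0, 0, 0], "grip": 0.005},
    {"dp": [0, 0, -0.002], "rot": [0, 0, 0], "grip": 0.005},
    {"dp": [0, 0, -0.0015], "rot": [0, 0, 0], "grip": 0.005},
    {"dp": [0, 0, -0.0015], "rot": [0, 0, 0], "grip": 0.005}
  ]
}}

```text
clock: 6.68
tcp_pos: [0.5531, -0.1552, 0.1224]
orientation: [2.428, 1.991, 0.008]
contact_force: [-7.8, 2.8, 21.7]
grip_width: 0.0129
```

```bash
python3 look.py c
```

```text
t 6.675 p [ 0.5531 -0.1552  0.1224] xyaw 78.70064380043306 ztool [ 0.0047  0.0024 -1.    ] F [-7.8  2.8 21.7] M [0.57 1.68 0.04] w 0.012863220498990325 j [-0.06  0.45  0.3   1.92 -0.18  0.8   1.71]
```

View pics/c.png

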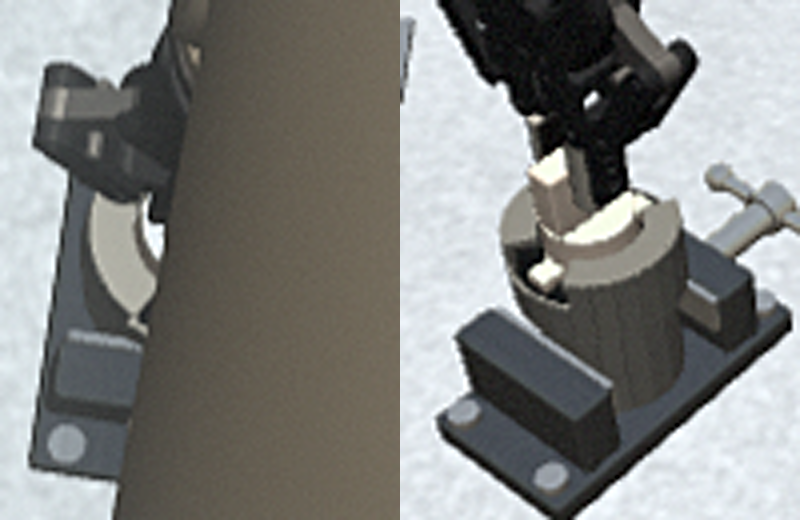

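The plug has sunk 12.3 mm, and the ear is seated in the notch at about (545,272) in the scene crop. Next I turn clockwise while lowering gently.

Request:
{"api": "send_rows", "payload": {
  "motion": [
    {"dp": [-0.001, 0.0003, 0.0005], "rot": [0, 0.003, -0.06], "grip": 0.005},
    {"dp": [0, 0, -0.0002], "rot": [0, 0, -0.1], "grip": 0.005},
    {"dp": [0, 0, -0.0003], "rot": [0, 0, -0.1], "grip": 0.005},
    {"dp": [0, 0, -0.0003], "rot": [0, 0, -0.1], "grip": 0.005}
  ]
}}

```text
clock: 7.28
tcp_pos: [0.5525, -0.155, 0.1228]
orientation: [2.755, 1.508, 0.007]
contact_force: [-0.1, -0.5, -0.4]
grip_width: 0.013
```

```bash
python3 look.py
```

```text
t 7.275 p [ 0.5525 -0.155   0.1228] xyaw 57.396271882328506 ztool [ 0.0043  0.0015 -1.    ] F [-0.1 -0.5 -0.4] M [-0.    0.01 -0.03] w 0.013001807297165002 j [-0.13  0.46  0.39  1.92 -0.24  0.8   1.39]
```

Request:
{"api": "send_rows", "payload": {
  "motion": [
    {"dp": [0, 0, -0.001], "rot": [0, 0.002, -0.08], "grip": 0.005},
    {"dp": [0, 0, -0.001], "rot": [0, 0, -0.1], "grip": 0.005},
    {"dp": [0, 0, -0.0007], "rot": [0, 0, -0.1], "grip": 0.005},
    {"dp": [0, 0, -0.0005], "rot": [0, 0, -0.1], "grip": 0.005}
  ]
}}

```text
clock: 7.78
tcp_pos: [0.5535, -0.1537, 0.1224]
orientation: [-2.995, -0.945, -0.009]
contact_force: [-1.3, -0.4, -0.1]
grip_width: 0.0128
```

```bash
python3 look.py
```

```text
t 7.775 p [ 0.5535 -0.1537  0.1224] xyaw 35.002444131322065 ztool [ 0.0049  0.0024 -1.    ] F [-1.3 -0.4 -0.1] M [0.01 0.17 0.03] w 0.012782187360153697 j [-0.21  0.48  0.49  1.93 -0.31  0.81  1.06]
```

Request:
{"api": "send_rows", "payload": {
  "motion": [
    {"dp": [-0.0005, -0.0005, -0.001], "rot": [0, 0.003, 0], "grip": 0.005},
    {"dp": [0, 0, -0.0015], "rot": [0, 0, 0], "grip": 0.005},
    {"dp": [0, 0, -0.0015], "rot": [0, 0, 0], "grip": 0.005}
  ]
}}

```text
clock: 8.15
tcp_pos: [0.5534, -0.1538, 0.1217]
orientation: [-2.99, -0.951, -0.006]
contact_force: [-7.8, 2.2, 18.0]
grip_width: 0.0131
```

```bash
python3 look.py
```

```text
t 8.15 p [ 0.5534 -0.1538  0.1217] xyaw 35.29113570591943 ztool [ 0.0026  0.0048 -1.    ] F [-7.8  2.2 18. ] M [ 0.27  1.51 -0.13] w 0.01308539350051162 j [-0.21  0.48  0.49  1.92 -0.31  0.81  1.06]
```

```bash
python3 look.py d
```

```text
t 8.15 p [ 0.5534 -0.1538  0.1217] xyaw 35.29113570591943 ztool [ 0.0026  0.0048 -1.    ] F [-7.8  2.2 18. ] M [ 0.27  1.51 -0.13] w 0.01308539350051162 j [-0.21  0.48  0.49  1.92 -0.31  0.81  1.06]
```

View pics/d.png

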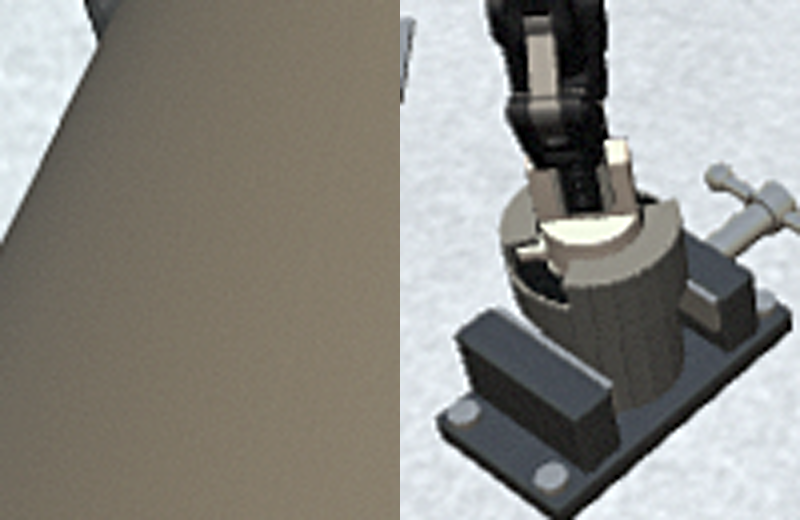

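The ear at about (527,255) is passing under the lip. I'll keep turning with light downward pressure.

Request:
{"api": "send_rows", "payload": {
  "motion": [
    {"dp": [-0.0005, -0.0005, -0.0005], "rot": [0, 0.003, -0.07], "grip": 0.005},
    {"dp": [0, 0, -0.001], "rot": [0, 0, -0.08], "grip": 0.005},
    {"dp": [0, 0, -0.001], "rot": [0, 0, -0.08], "grip": 0.005}
  ]
}}

```text
clock: 8.62
tcp_pos: [0.5541, -0.1542, 0.1212]
orientation: [-3.078, -0.603, -0.007]
contact_force: [-3.7, 0.7, 8.4]
grip_width: 0.0129
```

```bash
python3 look.py
```

```text
t 8.625 p [ 0.5541 -0.1542  0.1212] xyaw 22.152132391250593 ztool [ 0.0037  0.0056 -1.    ] F [-3.7  0.7  8.4] M [0.2  0.73 0.11] w 0.012929150883425503 j [-0.25  0.49  0.54  1.93 -0.35  0.81  0.87]
```

Request:
{"api": "send_rows", "payload": {
  "motion": [
    {"dp": [-0.001, 0, -0.0015], "rot": [0, 0.004, -0.08], "grip": 0.005},
    {"dp": [-0.001, 0, -0.0015], "rot": [0, 0, -0.08], "grip": 0.005},
    {"dp": [0, 0, -0.0015], "rot": [0, 0, -0.08], "grip": 0.005}
  ]
}}

```text
clock: 9.0
tcp_pos: [0.5545, -0.1542, 0.1198]
orientation: [-3.128, -0.231, -0.009]
contact_force: [-6.2, 2.1, 15.6]
grip_width: 0.013
```

```bash
python3 look.py
```

```text
t 9.0 p [ 0.5545 -0.1542  0.1198] xyaw 8.451728826194255 ztool [ 0.0055  0.0058 -1.    ] F [-6.2  2.1 15.6] M [0.23 1.45 0.36] w 0.013017118226101994 j [-0.29  0.51  0.6   1.93 -0.4   0.82  0.68]
```

Request:
{"api": "send_rows", "payload": {
  "motion": [
    {"dp": [-0.0015, 0, -0.0015], "rot": [0, 0.004, -0.06], "grip": 0.005},
    {"dp": [-0.001, 0, -0.0015], "rot": [0, 0, -0.06], "grip": 0.005}
  ]
}}

```text
clock: 9.25
tcp_pos: [0.5533, -0.1544, 0.1194]
orientation: [-3.135, -0.049, -0.007]
contact_force: [-2.8, 1.7, 13.9]
grip_width: 0.0128
```

```bash
python3 look.py
```

```text
t 9.25 p [ 0.5533 -0.1544  0.1194] xyaw 1.7943146521872322 ztool [ 0.0044  0.0058 -1.    ] F [-2.8  1.7 13.9] M [0.15 0.75 1.21] w 0.012757062634161619 j [-0.31  0.52  0.63  1.93 -0.42  0.82  0.58]
```

Request:
{"api": "send_rows", "payload": {
  "motion": [
    {"dp": [0, 0, -0.001], "rot": [0, 0, -0.05], "grip": 0.005},
    {"dp": [0, 0, -0.001], "rot": [0, 0, -0.05], "grip": 0.005}
  ]
}}

```text
clock: 9.5
tcp_pos: [0.5536, -0.1546, 0.1194]
orientation: [-3.136, 0.09, -0.007]
contact_force: [-1.7, 4.2, 5.2]
grip_width: 0.013
```

```bash
python3 look.py
```

```text
t 9.5 p [ 0.5536 -0.1546  0.1194] xyaw -3.2706532771013626 ztool [ 0.0044  0.0042 -1.    ] F [-1.7  4.2  5.2] M [0.45 0.47 1.19] w 0.013004933921191732 j [-0.33  0.52  0.66  1.93 -0.44  0.83  0.51]
```

Request:
{"api": "send_rows", "payload": {
  "motion": [
    {"dp": [0, 0, 0], "rot": [0, 0, 0.02], "grip": 0.02},
    {"dp": [0, 0, 0], "rot": [0, 0, 0], "grip": 0.05},
    {"dp": [0, 0, 0], "rot": [0, 0, 0], "grip": 0.05},
    {"dp": [0, 0, 0], "rot": [0, 0, 0], "grip": 0.05},
    {"dp": [0, 0, 0.02], "rot": [0, 0, 0], "grip": 0.05},
    {"dp": [0, 0, 0.03], "rot": [0, 0, 0], "grip": 0.05},
    {"dp": [0, 0, 0.04], "rot": [0, 0, 0], "grip": 0.05},
    {"dp": [0, 0.05, 0.04], "rot": [0, 0, 0], "grip": 0.05},
    {"dp": [0, 0.06, 0.02], "rot": [0, 0, 0], "grip": 0.05},
    {"dp": [0, 0.06, 0], "rot": [0, 0, 0], "grip": 0.05},
    {"dp": [0, 0.06, 0], "rot": [0, 0, 0], "grip": 0.05},
    {"dp": [0, 0.05, 0], "rot": [0, 0, 0], "grip": 0.05},
    {"dp": [0, 0, 0], "rot": [0, 0, 0], "grip": 0.05}
  ]
}}

```text
clock: 11.12
tcp_pos: [0.5535, 0.1287, 0.2848]
orientation: [-3.133, 0.06, -0.025]
contact_force: [1.3, -0.9, -0.3]
grip_width: 0.0501
```

```bash
python3 look.py e
```

```text
t 11.125 p [0.5535 0.1287 0.2848] xyaw -2.2010656465115392 ztool [ 0.0164  0.0076 -0.9998] F [ 1.3 -0.9 -0.3] M [-0.05  0.01  0.04] w 0.05011633458357 j [-0.91  0.28  0.71  1.8  -0.21  1.11 -0.17]
```

View pics/e.png

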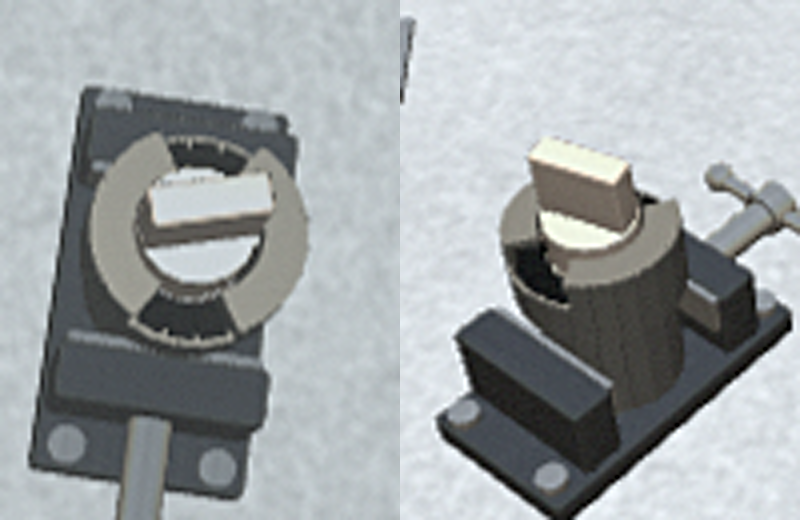

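```bash
python3 - <<'E'
from h import *
t=pickle.load(open("e_top.pkl","rb"));s=pickle.load(open("e_scene.pkl","rb"))
T=lambda x,y:(325+x/4-.4,140+y/4-.4)
S=lambda x,y:(150+(x-400)/4-.4,115+y/4-.4)
for p,q in(((150,190),(530,157)),((268,172),(541,138)),((273,205),(635,153)),((155,227),(628,173)),((211,199),(582,157))):
    pass
print(tri(t,T(211,199),s,S(582,156)))
an=lambda p,q,z:np.degrees(np.arctan2(*(onz(t,*T(*q),z)-onz(t,*T(*p),z))[[1,0]]))
print([an(p,q,.142) for p,q in(((150,187),(268,172)),((155,227),(273,205)))])
an=lambda p,q,z:np.degrees(np.arctan2(*(onz(s,*S(*q),z)-onz(s,*S(*p),z))[[1,0]]))
print([an(q,p,.142) for p,q in(((530,157),(628,173)),((541,138),(635,153)))])
# notch directions about rim centre, gap corners on outer rim
c=onz(t,*T(199.5,239),.104)[:2]; print(c)
for p in((162,134),(258,148),(130,318),(236,335)):
    d=onz(t,*T(*p),.104)[:2]-c;print(np.degrees(np.arctan2(d[1],d[0])),np.linalg.norm(d))
E
```

```text
[ 0.55461004 -0.15286614  0.14372435]
[np.float64(-84.08866138545562), np.float64(-80.7327958344094)]
[np.float64(-74.28322675146511), np.float64(-74.1285566654832)]
[ 0.55090001 -0.15507276]
15.900115643424456 0.03860088894185331
-34.876759889385085 0.03813974536399967
136.8530475699478 0.036393858135853004
-162.93846579080721 0.0348290694500878
```

```bash
python3 - <<'E'
from h import *
import cv2
for tag,z,b in(("",.157,0),("e_",.142,0)):
  for n,(x0,x1,y0,y1) in(("top",(345,412,165,230)),("scene",(150,225,135,185))):
    f=pickle.load(open(f"{tag}{n}.pkl","rb"));k=cv2.cvtColor(f["img"],cv2.COLOR_RGB2GRAY)[y0:y1,x0:x1]
    k=cv2.resize(k,None,fx=4,fy=4,interpolation=cv2.INTER_CUBIC)
    for th in((120,130,140,150) if n=="top" else (140,150,160,170)):
        m=(k>th).astype(np.uint8);cs=cv2.findContours(m,0,1)[0]
        for c in sorted(cs,key=cv2.contourArea)[-4:]:
            if cv2.contourArea(c)<300: continue
            P=np.array([onz(f,x0+(p[0][0]-1.5)/4,y0+(p[0][1]-1.5)/4,z)[:2] for p in c],np.float32)*1000
            (cx,cy),(w,h),a=cv2.minAreaRect(P); a=a if w>h else a+90
            print(tag,n,th,k.max(),"c",round(cx,1),round(cy,1),"size",round(w,1),round(h,1),"ang",round((a+180)%180-180,1))
E
```

```text
top 120 155 c 533.3 -124.9 size 8.9 10.0 ang -69.0
 top 120 155 c 534.4 -154.4 size 12.1 34.5 ang -67.3
 top 120 155 c 556.2 -150.8 size 20.0 44.1 ang -67.6
 top 120 155 c 541.0 -179.6 size 25.6 84.7 ang -4.2
 top 130 155 c 533.3 -124.9 size 8.3 9.4 ang -69.0
 top 130 155 c 558.4 -141.9 size 8.0 30.2 ang -59.4
 top 130 155 c 534.3 -154.4 size 11.6 33.8 ang -67.2
 top 130 155 c 553.6 -154.8 size 11.7 37.8 ang -67.3
 scene 140 190 c 581.1 -101.0 size 8.5 8.8 ang -68.6
 scene 140 190 c 588.7 -129.2 size 12.7 34.3 ang -67.5
 scene 140 190 c 578.8 -150.5 size 113.3 116.4 ang -56.8
 scene 150 190 c 588.8 -129.3 size 11.8 34.2 ang -67.4
 scene 150 190 c 552.8 -156.7 size 13.0 37.9 ang -67.9
 scene 160 190 c 587.9 -128.0 size 10.7 31.4 ang -61.1
e_ top 120 161 c 534.4 -150.0 size 12.5 35.9 ang -83.9
e_ top 120 161 c 557.4 -152.8 size 17.0 38.7 ang -84.0
e_ top 120 161 c 544.8 -176.2 size 43.7 85.3 ang -1.6
e_ top 130 161 c 567.5 -189.7 size 16.1 36.6 ang -4.2
e_ top 130 161 c 534.5 -150.0 size 12.1 35.4 ang -83.9
e_ top 130 161 c 531.3 -187.2 size 16.5 44.1 ang -24.8
e_ top 130 161 c 557.4 -152.7 size 16.5 38.1 ang -84.2
e_ top 140 161 c 534.5 -150.1 size 11.4 35.2 ang -83.9
e_ top 140 161 c 555.0 -152.8 size 10.9 37.5 ang -83.9
e_ scene 140 183 c 590.2 -131.2 size 13.7 34.6 ang -85.4
e_ scene 140 183 c 566.7 -162.6 size 117.4 120.6 ang -56.8
e_ scene 150 183 c 614.0 -150.6 size 25.1 11.2 ang -163.8
e_ scene 150 183 c 595.7 -179.0 size 19.4 9.7 ang -97.5
e_ scene 150 183 c 590.1 -131.2 size 12.9 33.9 ang -85.4
e_ scene 150 183 c 555.4 -155.7 size 41.1 15.6 ang -90.1
e_ scene 160 183 c 590.2 -131.1 size 12.5 33.3 ang -83.8
e_ scene 160 183 c 555.4 -154.3 size 11.8 37.4 ang -84.7
```

The bar is now at -84° in both views. With the notches at -10 to -11°, that puts the plug at about -73.5°, against its stop. It sits about 15 mm lower than at the start and is centred within the bore's play, so I'm handing in.

```bash
python3 -c "
from bench import hand_in,get_obs
print(hand_in())"
```

```text
the job is handed in; nothing more can be done
None
```

I turned the plug back about 58° until its ears dropped into the notches. I then screwed it down clockwise to the stop, let go, moved the arm clear and handed in, with the last clock reading at 11.1 s.

**Notches:** the plug sank 12.3 mm with no resistance and then met the bottom at about 22 N. The scene camera showed an ear in its notch.

**Final position:**
- **Turn:** both cameras put the bar at about -84° in world. The notches are at about -10 to -11°, so the plug is about 73° clockwise of them, at its stop.
- **Depth:** the tool height gives about 15.3 mm below the rim. One hand-picked two-view point gave only about 14 mm, still past the 13.5 mm needed.
- **Resistance:** turning torque rose to about 1.2 N m at the end, and the last few degrees of tool turn only slipped on the bar.

**Checks that disagreed:**
- **Centring:** the bar's top appeared 4 to 4.5 mm from the rim centre I estimated, close to the 5 mm limit. I take this as slight tilt plus calibration error, because the bore allows only 1.5 mm of play.
- **Bar angle:** a first hand-picked estimate from the scene camera gave -74°. The mask-based measurement in both views replaced it.

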